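Load a slide carrier under the reader head into its retaining pocket

ROBOT

A 6-joint arm with a two-finger parallel gripper is mounted at the origin on a cart in front of the work surface, level with it; the furniture and walls round the work are solid. World frame = base frame: x ahead of the robot, y to its left, z up, the work surface at z = 0. Lengths are in m, angles in degrees, forces in N, time in s.
With the tool pointing down it reaches from about 0.325 to 0.775 m from the base axis. Payload 5.5 kg.
Tool frame: the origin (TCP) lies at the centre of the arm's flange, where the gripper is bolted on; the fingertips stand 182 mm ahead of it and the grasp point (between the pads) lies 163 mm ahead of it; z points along the fingers, y is the direction in which the jaws open and shut (so a half turn about z gives the same grasp; the last joint's range is limited). The gripper opens to 88 mm and grips with 3 to 60 N. Pads are 20 mm wide; open, the fingers measure 115 mm over their backs; the gripper's body (75 mm by 178 mm) begins 61 mm behind the grasp point.
Start: joints at [-73.035, 5.22, 70.514, -0, 104.267, -3.249], TCP at [0.207, -0.563, 0.405] pointing down, gripper open.
Joint ranges: [-164.24, 164.24], [-49.07, 125.15], [9.68, 141.18], [-86.29, 266.29], [3.28, 154.24], [-151.56, 151.56]. Speed limits (degrees/s): [147.25, 147.25, 172.46, 180, 180, 180].

INTERFACE

Orientations are given as [roll, pitch, yaw] about the fixed x, y, z axes, in that order (R = Rz(yaw) Ry(pitch) Rx(roll)).
In Python, from station import r gives the robot as it stands. The module is installed in compiled form; this text tells all that it offers. Calls block until the motion is done:
- r.reach(position, orientation): joint-space move of the TCP to a pose.
- r.servo_line(position, rotation=None, speed=0.15): straight line of the TCP; rotation=None keeps the orientation; speed is the mean speed in m/s.
- r.move_joints(angles): joint-space move.
- r.let_go() and r.grab(squeeze=None): open the fingers fully, or close them until they stop; squeeze is the grip in N (None keeps the last).
- r.wait(seconds).
- r.inverse_kinematics(position, orientation): joint angles nearest the present ones, or None.
- r.sense(): the state.
- r.snapshot(name): name is "side" or "top"; returns a dict with "frame" (420x560x3 uint8, red, green, blue), "fx", "fy", "cx", "cy" (pixels), "R" (3x3) and "t" (3): a world point X has camera coordinates R X + t. Camera axes: x right, y down, z forward; pixel columns grow to the right and rows downward; lengths in m; the calibration is good to about 2 mm. A picture is of the moment at which its call begins. There is no depth.
A pose or a line that the arm cannot do raises r.IKError and nothing moves.
- r.hand_in(): hands the job in, once; it reports no verdict.
The state is a dict: "clock": time; "joints": joint angles; "joint_vel": joint speeds; "joint_torque": joint torques, N m; "tcp_pos": TCP position; "orientation": TCP orientation; "contact_force": force on the tool from outside, world axes, zero at the start; "torque": the same for the moment, N m; "opening": finger opening in m.
Only numpy, scipy, OpenCV 4.12 (cv2) and the standard library are available. Lean on these libraries where they do the work, as an engineer would, in place of code of your own. Each camera call takes 0.05 s, during which the arm holds its last target. There are 200 camera calls.

TASK

Load the slide carrier with the orange handle into the reader: lift it out of its parking cradle (fingers fit only at the sides of its plate there), set it flat on the open loading ledge with its nose pointing at the white head but still short of it, and let go. Then, from its handle end, slide it between the rails and under the head until its nose is fully home against the stop under the blue toe, and let go. Leave the blue carrier in its cradle and the other things on the bench where they are.

Things in the scene. Friction and masses are not known exactly. Their poses are not given: they have to be found in the camera images.
- orange_carrier_mid (a point): stainless slide carrier with orange handle, about 120 g. Plate 100 long (x) x 44 wide (y) x 8 mm thick, glass slide on top; its first 10 mm at the nose only 38 wide. Axes: x from handle to nose, z up. This point: the balance point, 52 mm behind the nose edge, 4 mm above the underside. Grip here across the 44 mm; the long sides are free in the cradle and on the ledge
- orange_carrier_handle (a point): orange upright handle behind the plate's rear edge, 12 wide (y), 28 long (x), from the carrier's underside to 40 mm above it. This point: on its centre line, 27 mm above the underside, 114 mm behind the nose edge; grip here across the 12 mm. Same axes as the carrier
- orange_carrier_nose (a point): middle of the orange carrier's nose edge, on its underside. Same axes as the carrier
- blue_carrier_mid (a point): balance point of a second carrier, the same but for its blue handle. It stays in its cradle
- cradle_a: fixed parking cradle, base 150x74x6 mm; origin on the worktop under the middle of the parked plate, x axis to the nose. The plate lies on a bar 30 mm wide, underside 30 mm above the worktop. Clear walls 70 mm high stand 3 to 4 mm round the handle (sides and behind): no room for fingers, and the carrier must rise 40 mm straight up to come out
- cradle_b: a second fixed cradle, the same as the first; they may stand in either order
- reader: fixed slide reader, base 250x116x6 mm; origin on the worktop near the base's middle, x axis = direction in which a carrier is pushed (away from the robot). On the centre line a bed, top 30 mm above the worktop: from x = -107 mm the open loading ledge, 30 mm wide; at x = 22 a flared mouth 59 mm wide, narrowing by x = 38 to rails 47 mm apart, 6 mm high, up to the stop
- reader_load (a point): on the loading ledge's top, 35 mm behind the reader's origin: where the middle of the plate's underside goes when a carrier is set down ready to push (its nose is then 95 mm short of the stop). Same axes as the reader
- reader_head (a point): middle of the underside of the white head that bridges the rails, 42 mm above the worktop (12 mm above the bed). The head is 30 mm deep (x), 108 wide, 42 high, a round cap on it 10 mm more. Same axes as the reader
- reader_seat (a point): foot of the rigid stop in the pocket under the blue toe, on the bed's top and centre line: the nose edge meets it when the carrier is home. The toe overhangs the last 14 mm before the stop, its underside 11 mm above the bed, its top 22 mm. Pushing takes only sliding friction. Same axes as the reader
- red_bottle: white bottle with red cap, 61x63x128 mm, loose bystander; origin at the centre of its underside
- green_bottle: white bottle with green cap, 52x58x135 mm, loose bystander; origin at the centre of its underside
- little_bottle: small white bottle with blue cap, 30x30x63 mm, loose bystander; origin at the centre of its underside
- petri: stack of two clear Petri dishes, 70 mm across, 32 mm high, loose bystander; origin at the centre of its underside
- bench_timer: white bench timer, 62x66x19 mm, loose bystander; origin at the centre of its underside
- film_roll: upright white roll of film, 52 mm across, 50 mm high, loose bystander; origin at the centre of its underside
Things that resemble listed ones, but are neither listed nor needed, are in the scene too. Leave any purple look-alike of the part that bears orange_carrier_mid alone.

How it is judged:
By the outcome, as a careful person would: the job done as asked, in the order asked, and still so for the second after the job is handed in, with the robot touching nothing.
It also fails if it takes over 51 s, if anything falls off the work surface, if the arm or the gripper's body presses on something with over 40 N, if the wrist force passes 120 N, or if a joint passes its speed limit or range.

## Working session

There is one attempt and no reset: what is moved stays moved. The work goes in short steps, each a Python script; the robot and the scene stay as the last script left them, time stands still between calls to the robot, and variables do not carry over. Pictures are saved under pics/ and viewed, about 8 in all and at most 12, crops included, and the job is handed in when it is done.

```bash
mkdir -p pics
python3 - <<'E'
from station import r
import cv2,numpy as np
for n in("top","side"):
    s=r.snapshot(n); cv2.imwrite(f"pics/{n}0.png",s["frame"][:,:,::-1])
    np.savez(f"{n}0.npz",**s)
    print(n,s["fx"],s["fy"],s["cx"],s["cy"],np.round(s["R"],3).tolist(),np.round(s["t"],3).tolist(), "pos",np.round(-np.array(s["R"]).T@s["t"],3))
st=r.sense();print(st["clock"],st["orientation"],st["opening"],st["contact_force"])
E
```

```text
top 386.8164324522289 386.8164324522289 277.14246543842756 214.97137925225553 [[0.006, -1.0, -0.017], [-0.998, -0.005, -0.055], [0.055, 0.017, -0.998]] [-0.091, 0.524, 1.297] pos [ 0.452 -0.111  1.322]
side 443.12457227291867 443.12457227291867 279.6182947521035 208.15660920273703 [[0.963, 0.268, 0.007], [0.154, -0.533, -0.832], [-0.219, 0.803, -0.554]] [-0.465, -0.082, 1.484] pos [ 0.786 -1.11   0.758]
0.1 [-1.79903231e+02 -4.73694345e-03  2.02142953e+01] 0.08784378199972712 [0.02386613 0.25458405 0.99825662]
```

View pics/top0.png

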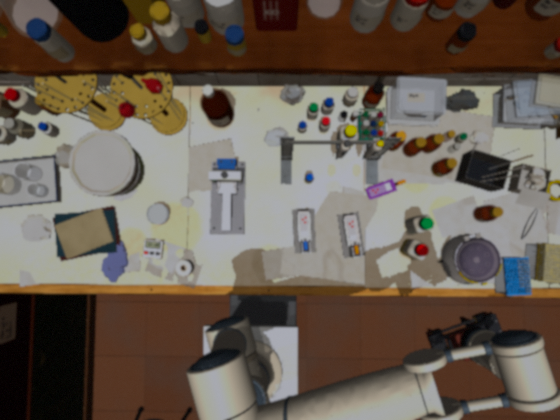

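View pics/side0.png

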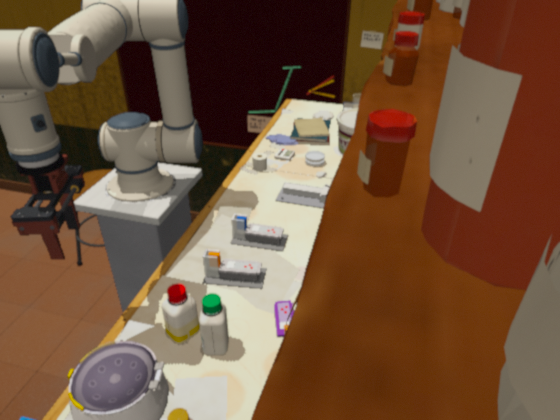

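Top view: the reader is at (227,195). The carrier candidates are blue-handled at (304,230), orange-handled at (352,235) and the purple look-alike at (382,188). The bottles are at (420,250) and (425,224). In the side view the orange handle is at (213,258), the blue one at (239,223), and the reader is at (303,193). I'll enlarge these areas to confirm.

Run:
```python
import cv2,numpy as np
t=cv2.imread("pics/top0.png");s=cv2.imread("pics/side0.png")
def c(im,x,y,w,h,k): return cv2.resize(im[y:y+h,x:x+w],None,fx=k,fy=k,interpolation=cv2.INTER_CUBIC)
a=c(t,200,150,50,100,6) # reader 300x600
b=c(t,285,200,83,66,6)[:300,:500]; 
b=c(t,285,205,83,50,6)
d=c(s,200,180,131,110,498/131)[:300]
d=cv2.resize(c(s,196,176,140,112,4),(498,400))
im=np.zeros((600,800,3),np.uint8); im[:,:300]=a
b=cv2.resize(c(t,285,203,83,56,6),(498,336));
im[:264,302:]=0
im2=np.zeros((600,800,3),np.uint8);im2[:,:300]=a;im2[:300,302:]=cv2.resize(c(t,285,205,83,55,6),(498,330))[:300]
im2[:300,302:]=cv2.resize(t[203:263,285:368],(498,300),interpolation=2); im2[302:,302:]=cv2.resize(s[176:288,196:336],(498,298),interpolation=2)
cv2.imwrite("pics/crop1.png",im2)
```

```text
(no output)
```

View pics/crop1.png

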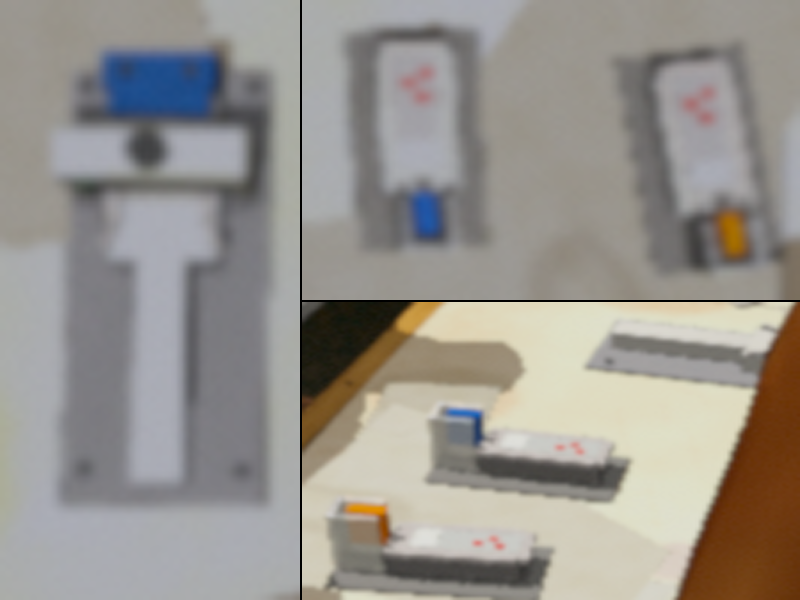

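```bash
cat > h.py <<'E'
import numpy as np,cv2
def load(n): return dict(np.load(n+".npz"))
def ray(s,uv):
    d=np.array([(uv[0]-s["cx"])/s["fx"],(uv[1]-s["cy"])/s["fy"],1.]); return -s["R"].T@s["t"], s["R"].T@d
def onz(s,uv,z):
    o,d=ray(s,uv); return o+d*(z-o[2])/d[2]
def tri(s1,a,s2,b):
    o1,d1=ray(s1,a);o2,d2=ray(s2,b)
    k=np.linalg.lstsq(np.c_[d1,-d2],o2-o1,rcond=None)[0]
    p,q=o1+k[0]*d1,o2+k[1]*d2; return (p+q)/2,np.linalg.norm(p-q)*1e3
def proj(s,X):
    c=s["R"]@np.asarray(X)+s["t"]; return np.array([s["cx"]+s["fx"]*c[0]/c[2],s["cy"]+s["fy"]*c[1]/c[2]])
def cen(s,box,kind):
    x,y,w,h=box; im=s["frame"][y:y+h,x:x+w].astype(float); R,G,B=im[...,0],im[...,1],im[...,2]
    W={"red":np.clip(np.minimum(R-G,R-B)-25,0,None)*(abs(G-B)<40),"orange":np.clip(R-B-90,0,None),
       "blue":np.clip(B-R-40,0,None)}[kind]
    yy,xx=np.mgrid[y:y+h,x:x+w]; return np.array([(W*xx).sum(),(W*yy).sum()])/W.sum(), (W>0).sum()
def rect(s,box,lo,hi,k=8):
    x,y,w,h=box; im=cv2.resize(s["frame"][y:y+h,x:x+w],None,fx=k,fy=k,interpolation=cv2.INTER_CUBIC)
    g=im.min(2); m=((g>=lo)&(g<hi)).astype(np.uint8)
    c=max(cv2.findContours(m,cv2.RETR_EXTERNAL,cv2.CHAIN_APPROX_NONE)[0],key=cv2.contourArea)
    q=cv2.boxPoints(cv2.minAreaRect(c)); return (q+.5)/k-.5+np.array([x,y]), cv2.contourArea(c)/k/k
E
python3 - <<'E'
from h import *
np.set_printoptions(precision=4,suppress=True)
T,S=load("top0"),load("side0")
for nm,bt,bs in(("orange",(342,212,18,15),(235,258,30,16)),("blue",(295,212,18,15),(255,225,30,16))):
    a,b=cen(T,bt,"red"),cen(S,bs,"red"); print(nm,"dots",a,b,tri(T,a[0],S,b[0]))
a,b=cen(T,(348,242,16,16),"orange"),cen(S,(200,248,24,20),"orange"); print("handle",a,b,tri(T,a[0],S,b[0]))
g=T["frame"].min(2)
print(g[225,335:372]); print(g[208:250,350]); print(g[215,205:250]); 
for lo in(150,165,180):
    q,A=rect(T,(341,208,23,40),lo,256); print("plate",lo,A,q.tolist()); print([onz(T,p,.038)[:2] for p in q])
for th in(150,170,190):
    q,A=rect(T,(214,196,26,38),th,256); print("ledge",th,A); print([onz(T,p,.030)[:2] for p in q])
# manual ledge rear corners in both views
f=lambda u,v:(196+(u-302)/3.557,176+(v-302)/2.66)
g=lambda u,v:(200+u/6-.4,150+v/6-.4)
print(tri(T,g(130,483),S,f(612,322)),tri(T,g(182,483),S,f(612,337)))
E
```

```text
orange dots (array([350.635 , 223.7591]), np.int64(15)) (array([248.6959, 266.2183]), np.int64(24)) (array([ 0.4957, -0.3324,  0.0349]), np.float64(0.3164683924775525))
blue dots (array([303.9126, 219.6214]), np.int64(13)) (array([271.3855, 230.4832]), np.int64(21)) (array([ 0.5084, -0.1775,  0.0363]), np.float64(0.10482162236599658))
handle (array([356.1923, 249.275 ]), np.int64(25)) (array([214.6172, 254.3854]), np.int64(60)) (array([ 0.4128, -0.3449,  0.0634]), np.float64(1.1815572583139116))
[139 140 137 127 115 111 106 100 100 124 151 159 155 148 139 133 130 130
 141 153 160 160 146 122 116 126 136 140 141 142 142 147 156 165 169 170
 170]
[140 141 140 134 116  93  93 126 152 158 158 157 154 146 134 120 123 133
 141 148 154 158 159 159 159 160 161 164 164 164 167 167 164 163 163 158
 145 120  88  71  69  68]
[170 170 170 169 166 152 136 126 124 123 123 123 124 124 125 130 143 159
 166 169 170 170 170 169 161 135 100  98 117 124 124 122 124 123 124 125
 124 123 125 139 158 167 168 169 168]
plate 150 304.8828125 [[343.36265110969543, 216.66655826568604], [355.384051322937, 214.7038812637329], [359.9353675842285, 242.5807113647461], [347.9139680862427, 244.54338836669922]]
[array([ 0.5189, -0.308 ]), array([ 0.5256, -0.3477]), array([ 0.4335, -0.3622]), array([ 0.4268, -0.3227])]
plate 165 46.8125 [[346.93750190734863, 235.81250190734863], [357.2022075653076, 233.24632453918457], [358.9595603942871, 240.2757339477539], [348.6948547363281, 242.84191131591797]]
[array([ 0.4555, -0.3196]), array([ 0.4642, -0.3534]), array([ 0.4411, -0.3591]), array([ 0.4324, -0.3252])]Traceback (most recent call last):
  File "<stdin>", line 10, in <module>
  File "h.py", line 21, in rect
    c=max(cv2.findContours(m,cv2.RETR_EXTERNAL,cv2.CHAIN_APPROX_NONE)[0],key=cv2.contourArea)
ValueError: max() iterable argument is empty
```

Run:
```python
from h import *
np.set_printoptions(precision=4,suppress=True)
T,S=load("top0"),load("side0")
def show(n,q,z):
    P=np.array([onz(T,p,z)[:2] for p in q]); c=P.mean(0); e=[P[1]-P[0],P[2]-P[1]]; e.sort(key=np.linalg.norm); d=e[1]*np.sign(e[1][0])
    print(n,c,"L,W",np.linalg.norm(e[1]),np.linalg.norm(e[0]),"yaw",np.degrees(np.arctan2(d[1],d[0])))
for lo in(128,135,142,150):
    q,A=rect(T,(341,208,23,40),lo,256); show(("plate",lo),q,.038)
    q,A=rect(T,(293,207,22,34),lo,256); show(("blue",lo),q,.038)
for th in(135,145,155):
    q,A=rect(T,(214,196,26,38),th,256); show(("ledge",th),q,.030)
f=lambda u,v:(196+(u-302)/3.557,176+(v-302)/2.66)
g=lambda u,v:(200+u/6-.4,150+v/6-.4)
print(tri(T,g(130,483),S,f(612,322)),tri(T,g(182,483),S,f(612,337)))
# reader base (gray) corners, z=6mm; ; toe front edge z .052, head rear face etc
for nm,p,z in(("baseRL",(60,500),.006),("baseRR",(268,503),.006),("baseFR",(271,74),.006),("baseFL",(76,72),.006),("headRL",(57,178),.084),("headRR",(248,185),.084),("headFL",(55,128),.084),("headFR",(248,128),.084),("cap",(147,150),.094),("toeRL",(108,112),.052),("toeRR",(213,115),.052),("toeFL",(104,55),.052),("ledgeRL",(130,483),.03),("ledgeRR",(182,483),.03),("ledgeFL",(134,262),.03),("ledgeFR",(188,262),.03)):
    print(nm,onz(T,g(*p),z)[:2])
```

```text
('plate', 128) [ 0.4762 -0.3357] L,W 0.0987534398190317 0.0467181231708006 yaw 9.033227841022676
('blue', 128) [ 0.4882 -0.1771] L,W 0.09861523253940248 0.04876898322547127 yaw 2.5534246945685255
('plate', 135) [ 0.4762 -0.3354] L,W 0.09712483471946363 0.04450981823886592 yaw 9.042380712818147
('blue', 135) [ 0.4884 -0.1771] L,W 0.09703668198864175 0.0464843267572565 yaw 2.394821506543287
('plate', 142) [ 0.4762 -0.3353] L,W 0.09547395186569635 0.04258094751790455 yaw 9.135452860160356
('blue', 142) [ 0.4882 -0.1769] L,W 0.09610371828489057 0.04463642073318836 yaw 2.7956236928359655
('plate', 150) [ 0.4762 -0.3352] L,W 0.09320662254922067 0.040314644932181794 yaw 8.9488991248266
('blue', 150) [ 0.4888 -0.177 ] L,W 0.09268174522181134 0.04208785814063187 yaw 2.1002907739591237
('ledge', 135) [0.5293 0.0861] L,W 0.11801895107274919 0.03371251138940124 yaw 0.7308859335166427
('ledge', 145) [0.5303 0.0857] L,W 0.1159313097637415 0.030340924767928854 yaw 0.7339715261989573
('ledge', 155) [0.5314 0.0853] L,W 0.11398462693891709 0.026607319752761763 yaw 0.5453741950520704
(array([0.4697, 0.0989, 0.0225]), np.float64(5.407056739058529)) (array([0.4734, 0.0714, 0.0173]), np.float64(1.8740105365570665))
baseRL [0.4626 0.1421]
baseRR [0.4616 0.0237]
baseFR [0.7073 0.0246]
baseFL [0.7081 0.1367]
headRL [0.6353 0.1315]
headRR [0.6319 0.0283]
headFL [0.6624 0.133 ]
headFR [0.6628 0.0287]
cap [0.649  0.0815]
toeRL [0.6769 0.11  ]
toeRR [0.6754 0.0517]
toeFL [0.7087 0.1127]
ledgeRL [0.4721 0.0985]
ledgeRR [0.4723 0.0694]
ledgeFL [0.596 0.098]
ledgeFR [0.5961 0.0676]
```

Run:
```python
from h import *
from station import r
np.set_printoptions(precision=4,suppress=True)
S=load("side0")
for P in((.472,.0985,.03),(.472,.069,.03),(.472,.069,.006),(.596,.068,.03),(.4626,.1421,.006),(.4616,.0237,.006)):
    u=proj(S,P); print(P,u,"crop1",302+(u[0]-196)*3.557,302+(u[1]-176)*2.66)
Y=9.0; x,y=.4762-.002*np.cos(np.radians(Y)),-.3354-.002*np.sin(np.radians(Y)); o=[180,0,Y]
print(r.inverse_kinematics([x,y,.34],o),r.inverse_kinematics([x,y,.198],o),r.inverse_kinematics([.543,.0835,.3],[180,0,-.6]),r.inverse_kinematics([.466,.084,.22],[180,0,-.6]))
r.reach([x,y,.33],o); r.servo_line([x,y,.198],speed=.12); st=r.sense(); print(st["clock"],st["tcp_pos"],st["contact_force"])
r.grab(25); st=r.sense(); print(st["clock"],st["opening"],st["contact_force"])
for n in("top","side"):
    s=r.snapshot(n); np.savez(n+"1.npz",**s); cv2.imwrite(f"pics/{n}1.png",s["frame"][:,:,::-1])
a=cv2.imread("pics/side1.png")[150:310,160:340]; b=cv2.imread("pics/top1.png")[160:300,270:400]
im=np.zeros((600,800,3),np.uint8); im[:355,:400]=cv2.resize(a,(400,355),interpolation=2); im[:431,400:]=cv2.resize(b,(400,431),interpolation=2); cv2.imwrite("pics/crop2.png",im[:431])
```

```text
(0.472, 0.0985, 0.03) [284.6667 181.6269] crop1 617.3875364479698 316.9674937296271
(0.472, 0.069, 0.03) [282.2825 186.0896] crop1 608.9067990147448 328.83829107816575
(0.472, 0.069, 0.006) [282.2067 192.4736] crop1 608.637080005838 345.8198771133344
(0.596, 0.068, 0.03) [320.3039 191.9008] crop1 744.1488472397775 344.29617428155365
(0.4626, 0.1421, 0.006) [285.2273 181.1292] crop1 619.3815812841557 315.6435972471295
(0.4616, 0.0237, 0.006) [275.2477 199.2283] crop1 583.8842076885353 363.787304872911
[-38.6501   2.0952  80.3071  -0.      97.5976  42.3499] [-38.6501   5.701   91.1271  -0.      83.1719  42.3499] [ 5.194  -2.3221 88.774  -0.     93.5482 95.794 ] [  6.1006 -12.1568 105.9984  -0.      86.1584  96.7006]
2.6917 [ 0.4745 -0.336   0.1992] [-0.5612  0.4129  0.3102]
3.4417 0.04361823264235823 [ 0.1828  0.0538 -0.1483]
```

View pics/crop2.png

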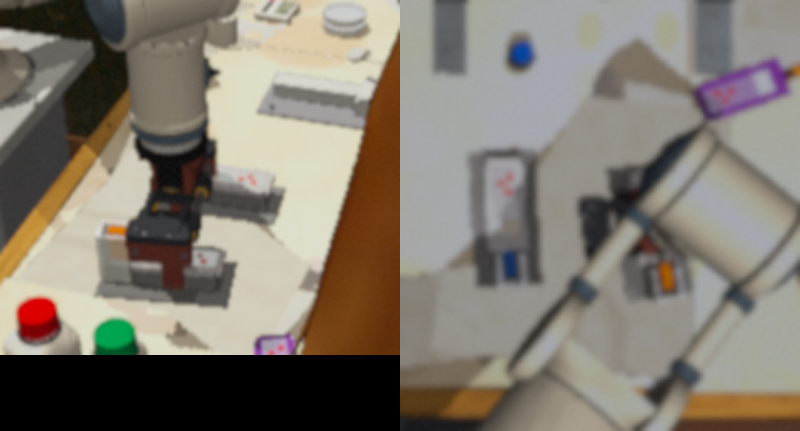

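Both views show the fingers astride the orange plate (side crop about (175,250), top crop about (640,240)). The opening of 43.6 mm matches the plate. Next I'll lift, carry it over and look.

Run:
```python
from h import *
from station import r
np.set_printoptions(precision=4,suppress=True)
p=np.array(r.sense()["tcp_pos"]); r.servo_line([p[0],p[1],.29],speed=.12); st=r.sense(); print(st["clock"],st["opening"],st["contact_force"],st["torque"])
r.servo_line([p[0],p[1],.34],speed=.2)
r.reach([.543,.0834,.30],[180,0,-.6]); r.wait(.3); st=r.sense(); print(st["clock"],st["tcp_pos"],st["orientation"],st["opening"])
for n in("top","side"):
    s=r.snapshot(n); np.savez(n+"2.npz",**s); cv2.imwrite(f"pics/{n}2.png",s["frame"][:,:,::-1])
a=cv2.imread("pics/side2.png")[110:230,230:350]; b=cv2.imread("pics/top2.png")[150:260,180:280]
cv2.imwrite("pics/crop3.png",np.hstack([cv2.resize(a,(400,440),interpolation=2),cv2.resize(b,(400,440),interpolation=2)]))
```

```text
4.4583 0.043687743235407486 [ 0.5045 -0.0529 -2.5481] [ 0.0033 -0.004  -0.0265]
6.7333 [0.5431 0.0828 0.3001] [179.9982  -0.0112  -0.6597] 0.04368759930873807
```

View pics/crop3.png

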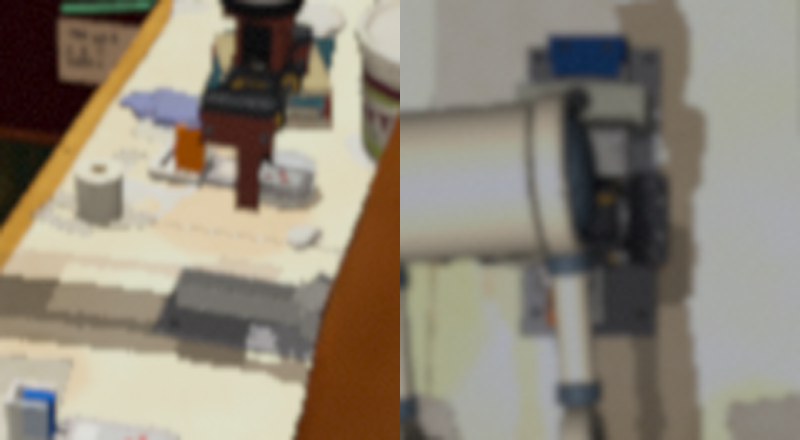

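The carrier hangs level in the fingers (side crop: handle (190,150), nose at (310,185)) above the reader. I'll lower it, checking the force.

Run:
```python
from h import *
from station import r
np.set_printoptions(precision=4,suppress=True)
r.servo_line([.543,.0834,.206],[180,0,-.6],speed=.1); r.wait(.2); f0=np.array(r.sense()["contact_force"]); print(f0)
for z in np.arange(.204,.194,-.001):
    r.servo_line([.543,.0834,z],speed=.02); st=r.sense(); f=np.array(st["contact_force"])-f0; print(round(z,4),st["tcp_pos"],f)
    if f[2]>2.5: break
r.let_go(); r.wait(.2); st=r.sense(); print(st["clock"],st["opening"])
r.servo_line([.543,.0834,.33],speed=.2)
r.reach([.42,-.15,.36],[180,0,-.6])
for n in("top","side"):
    s=r.snapshot(n); np.savez(n+"3.npz",**s); cv2.imwrite(f"pics/{n}3.png",s["frame"][:,:,::-1])
print(r.sense()["clock"])
a=cv2.imread("pics/side3.png")[160:230,250:340]; b=cv2.imread("pics/top3.png")[150:250,190:265]
cv2.imwrite("pics/crop4.png",np.hstack([cv2.resize(a,(400,311),interpolation=2),np.zeros((311,1,3),np.uint8)]) if 0 else np.hstack([cv2.copyMakeBorder(cv2.resize(a,(400,311),interpolation=2),0,222,0,0,0),cv2.resize(b,(400,533),interpolation=2)]))
```

```text
[ 0.0979 -0.2617 -2.1761]
0.204 [0.5429 0.0834 0.2038] [-1.2681  0.1819  0.6224]
0.203 [0.543  0.0834 0.2029] [0.0038 0.8453 0.6105]
0.202 [0.543  0.0834 0.2019] [0.4134 0.9896 0.9189]
0.201 [0.543  0.0834 0.2009] [0.346  1.3868 0.0057]
0.2 [0.543  0.0834 0.1999] [0.3135 0.7538 0.4792]
0.199 [0.543  0.0834 0.1989] [-0.1047  0.0468  0.557 ]
0.198 [0.543  0.0834 0.198 ] [-0.1872 -0.2472  2.8966]
10.9083 0.08771387208226465
12.85
```

View pics/crop4.png

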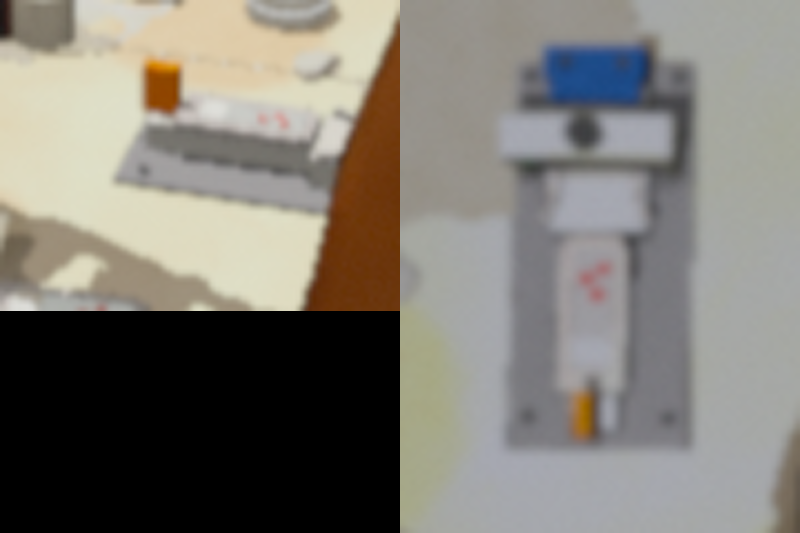

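Run:
```python
from h import *
np.set_printoptions(precision=4,suppress=True)
T,S=load("top3"),load("side3")
a,b=cen(T,(221,195,15,14),"red"),cen(S,(303,181,20,12),"red"); print("dots",a,b,tri(T,a[0],S,b[0]))
a=cen(T,(290,210,18,18),"red") if 0 else cen(T,(292,222-8,16,14),"red")
h,n=cen(T,(293,218,16,16),"orange") if 0 else cen(T,(219,220,9,14),"orange"); print("handle top",h,n,onz(T,h,.07),"+-2mm z")
hs,n=cen(S,(280,170,14,18),"orange"); print(tri(T,h,S,hs))
g=lambda u,v:(190+(u-400)/5.333-.4,150+v/5.33-.4)
for nm,p,z in(("noseL",(560,238),.038),("noseR",(630,238),.038),("rearL",(558,388),.038),("rearR",(628,390),.038),("cap",(585,131),.094),("mouthL",(550,200),.036),("mouthR",(648,200),.036),("baseL",(517,250),.006),("baseR",(693,250),.006),("mouth rear",(600,232),.036),("toeL",(546,98),.052),("toeR",(643,98),.052),("headL",(503,138),.084),("headR",(673,138),.084)): print(nm,onz(T,g(*p),z)[:2])
g_=T["frame"].min(2).astype(int)
for row in(199,205,212,218): print(row,g_[row,208:248])
```

```text
dots (array([225.8841, 202.3537]), np.int64(17)) (array([312.1687, 186.6145]), np.int64(10)) (array([0.5656, 0.0836, 0.0352]), np.float64(1.4157802198491845))
handle top [224.0131 227.479 ] 20 [0.4801 0.0832 0.07  ] +-2mm z
(array([0.4801, 0.0857, 0.0528]), np.float64(0.7243437526445523))
noseL [0.5918 0.1044]
noseR [0.5919 0.0604]
rearL [0.4976 0.1043]
rearR [0.4966 0.0605]
cap [0.6504 0.0809]
mouthL [0.616  0.1114]
mouthR [0.6162 0.0497]
baseL [0.5874 0.1374]
baseR [0.5879 0.0241]
mouth rear [0.5959 0.0796]
toeL [0.6778 0.1121]
toeR [0.678  0.0516]
headL [0.6476 0.1323]
headR [0.6479 0.029 ]
199 [165 162 151 136 125 121 121 120 121 121 125 137 149 156 155 153 150 148
 142 132 130 137 150 150 127  94  92 108 118 120 119 120 119 121 122 128
 139 153 162 166]
205 [167 160 146 128 120 121 122 122 121 120 126 139 152 152 150 150 148 134
 116 116 134 146 153 151 133 112 112 119 120 119 120 119 119 120 121 127
 143 159 165 165]
212 [165 161 149 132 123 121 120 119 120 120 120 134 150 154 154 155 156 156
 155 155 157 158 159 154 135 112 113 118 119 120 120 119 121 121 122 124
 140 157 164 165]
218 [163 154 141 127 122 120 120 119 119 119 123 138 152 158 159 160 161 161
 160 161 162 164 161 147 121 106 113 119 120 121 121 123 121 120 119 120
 131 150 160 162]h.py:17: RuntimeWarning: invalid value encountered in divide
  yy,xx=np.mgrid[y:y+h,x:x+w]; return np.array([(W*xx).sum(),(W*yy).sum()])/W.sum(), (W>0).sum()
```

The carrier sits flat with its nose at x≈0.595, short of the head. Its yaw is about 0° and y≈0.083, against a reader centre line of about 0.0815 there, so it is well inside the flare. Next I'll grip the handle and push, with force-based lateral compliance.

```bash
cat > push.py <<'E'
from h import *
from station import r
np.set_printoptions(precision=4,suppress=True)
Y=-.7; x0,y0,z=.481,.0830,.220
r.reach([x0,y0,.32],[180,0,Y]); r.servo_line([x0,y0,z],speed=.12); r.wait(.2); print(r.sense()["contact_force"])
r.grab(15); r.wait(.2); st=r.sense(); f0=np.array(st["contact_force"]); print(st["clock"],st["opening"],f0)
dy=0; x=x0
while x<.590:
    x+=.004 if x<.565 else .0015
    y=y0+np.tan(np.radians(Y))*(x-x0)+dy
    r.servo_line([x,y,z],speed=.03); r.wait(.03); st=r.sense(); f=np.array(st["contact_force"])-f0
    print(round(x,4),np.array(st["tcp_pos"]),f,round(st["opening"],4),round(st["clock"],2))
    if abs(f[1])>2: dy+=np.clip(f[1]*1e-4,-.0006,.0006)
    if f[0]<-12: break
for n in("top","side"):
    s=r.snapshot(n); np.savez(n+"4.npz",**s); cv2.imwrite(f"pics/{n}4.png",s["frame"][:,:,::-1])
E
python3 push.py
```

```text
[-0.3055 -0.0976 -0.5555]
16.35 0.01149570854126631 [ 0.1178  1.6326 -0.1595]
0.485 [0.4852 0.0829 0.22  ] [ 0.7591 -2.5944 -0.2151] 0.0119 16.67
0.489 [0.4892 0.0826 0.22  ] [ 0.5983 -1.6596 -0.4322] 0.0119 16.98
0.493 [0.4932 0.0826 0.22  ] [ 0.9792 -1.6129 -0.3246] 0.012 17.3
0.497 [0.4972 0.0825 0.22  ] [ 0.6093 -1.4488  0.1298] 0.0122 17.62
0.501 [0.5012 0.0825 0.22  ] [ 1.0377 -2.1027 -0.7461] 0.0117 17.93
0.505 [0.5052 0.0822 0.22  ] [ 0.7017 -2.2325 -0.2186] 0.0122 18.25
0.509 [0.5092 0.0819 0.22  ] [ 0.4808 -1.59    0.2971] 0.0118 18.57
0.513 [0.5132 0.082  0.22  ] [ 1.2027 -0.7341 -0.1305] 0.0121 18.88
0.517 [0.5172 0.082  0.22  ] [0.6188 0.7558 0.3264] 0.0115 19.2
0.521 [0.5212 0.0819 0.22  ] [-0.5708 -0.537   1.1   ] 0.0123 19.52
0.525 [0.5252 0.0818 0.22  ] [0.3703 0.6944 0.0602] 0.0115 19.83
0.529 [0.5292 0.0817 0.22  ] [0.3407 0.8027 1.3888] 0.0118 20.15
0.533 [0.5332 0.0817 0.22  ] [-0.8806  0.3601  0.3205] 0.0126 20.47
0.537 [0.5372 0.0816 0.22  ] [-0.8487  1.3017  0.897 ] 0.0122 20.78
0.541 [0.5412 0.0816 0.22  ] [-0.7583 -0.3592 -0.026 ] 0.0117 21.1
0.545 [0.5452 0
[... 376 characters left out ...]
6] 0.012 23.0
0.5665 [0.5664 0.0815 0.22  ] [-3.8773  1.0704  2.5735] 0.0117 23.28
0.568 [0.568  0.0815 0.22  ] [-3.5345  1.2777  3.2835] 0.0118 23.57
0.5695 [0.5695 0.0814 0.22  ] [-3.3351  0.9386  2.6682] 0.0117 23.85
0.571 [0.571  0.0815 0.22  ] [-3.2472  1.4612  2.6789] 0.0116 24.13
0.5725 [0.5725 0.0814 0.22  ] [-4.0992  1.591   3.6226] 0.0123 24.42
0.574 [0.574  0.0814 0.22  ] [-3.2524  1.3087  2.7043] 0.0121 24.7
0.5755 [0.5755 0.0814 0.22  ] [-3.4346  1.3256  3.301 ] 0.012 24.98
0.577 [0.5766 0.0814 0.22  ] [-7.8551  0.4486  4.8604] 0.012 25.27
0.5785 [0.5774 0.0814 0.2199] [-11.382    1.1867   8.1248] 0.0121 25.55
0.58 [0.5785 0.0815 0.2197] [-13.4115   0.3499   8.0787] 0.0118 25.83
```

Run:
```python
from h import *
a=cv2.imread("pics/side4.png")[120:230,250:350]; b=cv2.imread("pics/top4.png")[150:250,190:265]
cv2.imwrite("pics/crop5.png",np.hstack([cv2.copyMakeBorder(cv2.resize(a,(400,440),interpolation=2),0,93,0,0,0),cv2.resize(b,(400,533),interpolation=2)]))
```

```text
(no output)
```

View pics/crop5.png

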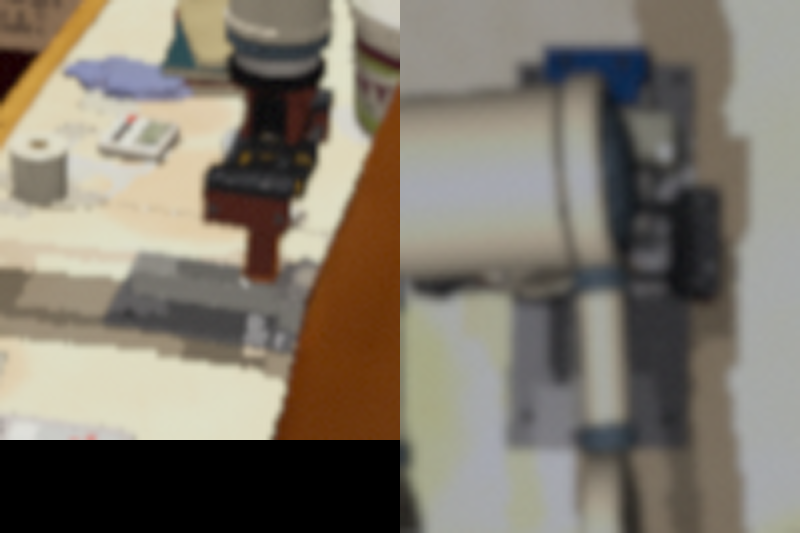

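The hand is at the handle (side crop (262,260)), with the carrier under the head and hidden by the arm. I'll let go, retreat and check.

Run:
```python
from h import *
from station import r
np.set_printoptions(precision=4,suppress=True)
r.let_go(); r.wait(.2); p=np.array(r.sense()["tcp_pos"]); r.servo_line([.572,p[1],.33],speed=.15)
r.reach([.42,-.15,.36],[180,0,-.6]); r.wait(.2)
for n in("top","side"):
    s=r.snapshot(n); np.savez(n+"5.npz",**s); cv2.imwrite(f"pics/{n}5.png",s["frame"][:,:,::-1])
print(r.sense()["clock"])
T,S=load("top5"),load("side5"); h,n=cen(T,(217,198,14,14),"orange"); print("handle",h,n,onz(T,h,.07))
a=cv2.imread("pics/side5.png")[150:230,260:340]; b=cv2.imread("pics/top5.png")[150:250,190:265]
cv2.imwrite("pics/crop6.png",np.hstack([cv2.copyMakeBorder(cv2.resize(a,(400,400),interpolation=2),0,133,0,0,0),cv2.resize(b,(400,533),interpolation=2)]))
```

```text
29.6167
handle [223.8099 199.4195] 15 [0.5714 0.0851 0.07  ]
```

View pics/crop6.png

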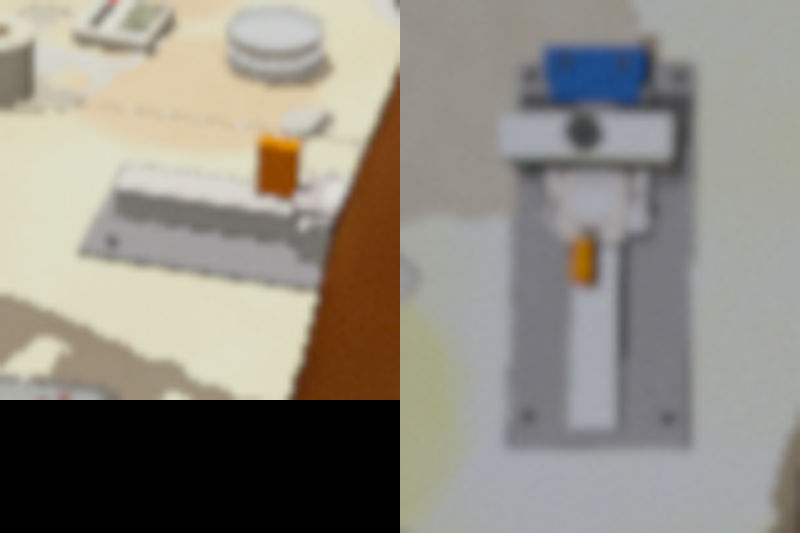

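The carrier is under the head between the rails (top crop handle (583,262)). The handle travelled 91–93 mm by the picture, against 95 nominal. To be sure it's home, I'll push again from behind the handle with closed fingers.

Run:
```python
from h import *
from station import r
np.set_printoptions(precision=4,suppress=True)
y,z=.0828,.219
r.grab(15); r.reach([.528,y,.29],[180,0,-.7]); r.servo_line([.528,y,z],speed=.12); r.wait(.2)
st=r.sense(); f0=np.array(st["contact_force"]); print(st["clock"],f0,st["opening"])
x=.536; r.servo_line([x,y,z],speed=.04)
hit=0
while x<.566:
    x+=.0015; r.servo_line([x,y,z],speed=.02); st=r.sense(); f=np.array(st["contact_force"])-f0; print(round(x,4),np.array(st["tcp_pos"]),f)
    if f[0]<-14: break
r.servo_line([.53,y,z],speed=.1); r.servo_line([.53,y,.33],speed=.2); r.reach([.42,-.15,.36],[180,0,-.6]); r.let_go(); 
for n in("top","side"):
    s=r.snapshot(n); np.savez(n+"6.npz",**s); cv2.imwrite(f"pics/{n}6.png",s["frame"][:,:,::-1])
print(r.sense()["clock"])
T=load("top6"); h,n=cen(T,(217,198-6,14,20),"orange"); print("handle",h,n,onz(T,h,.07))
a=cv2.imread("pics/side6.png")[150:230,260:340]; b=cv2.imread("pics/top6.png")[150:250,190:265]
cv2.imwrite("pics/crop7.png",np.hstack([cv2.copyMakeBorder(cv2.resize(a,(400,400),interpolation=2),0,133,0,0,0),cv2.resize(b,(400,533),interpolation=2)]))
```

```text
32.9333 [-0.2229  0.681   0.0528] 0.0004463628796352459
0.5375 [0.5375 0.0828 0.219 ] [ 0.3829 -1.38   -0.3529]
0.539 [0.539  0.0828 0.219 ] [ 0.2944 -0.8018 -0.091 ]
0.5405 [0.5406 0.0828 0.219 ] [-0.3307 -0.1147  0.0307]
0.542 [0.5421 0.0828 0.219 ] [-1.2974 -0.9048  0.5216]
0.5435 [0.5436 0.0828 0.219 ] [-0.4959 -1.3816  0.2176]
0.545 [0.5451 0.0828 0.219 ] [-1.1074 -0.7159 -0.151 ]
0.5465 [0.5466 0.0828 0.219 ] [ 0.2198 -0.7648 -1.7151]
0.548 [0.5481 0.0828 0.219 ] [ 0.0882 -0.983  -0.1716]
0.5495 [0.5496 0.0828 0.219 ] [ 0.3052 -1.3385 -0.2093]
0.551 [0.5507 0.0828 0.219 ] [-4.2741 -1.1873  1.7408]
0.5525 [0.5514 0.0828 0.219 ] [-11.1196  -0.6181   6.397 ]
0.554 [0.5521 0.0828 0.219 ] [-16.9079  -1.258    9.72  ]
39.875
handle [223.8641 198.3917] 21 [0.5748 0.085  0.07  ]
```

View pics/crop7.png

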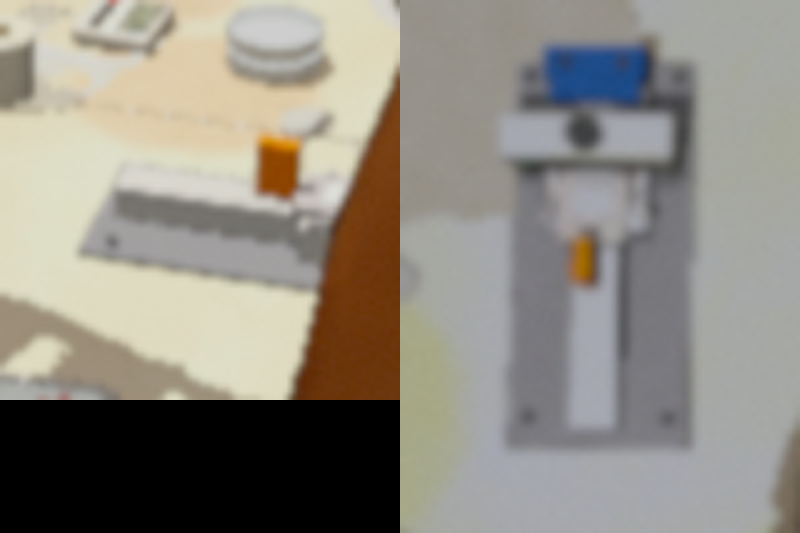

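View pics/top6.png

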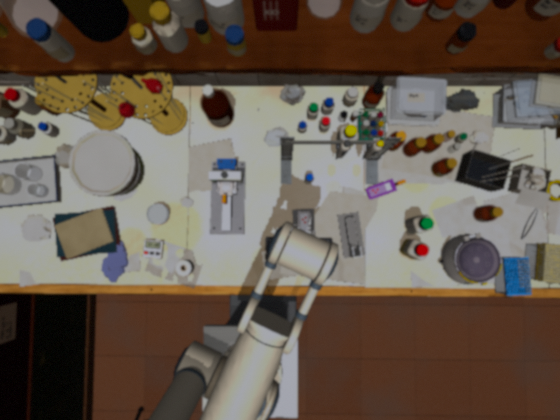

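Rigid contact at once, with no sliding, and with an unclipped box the handle's travel is 94.7 mm (nominal 95). The carrier is home, the other bench objects look unmoved (the arm hides the blue carrier in this view), and the robot is clear.

```bash
python3 -c "
from station import r
r.hand_in(); print(r.sense()['clock'])"
```

```text
the job is handed in; nothing more can be done
the job is handed in; nothing more can be done
```

I lifted the orange carrier out of its cradle by the plate sides and set it flat on the loading ledge, nose short of the head, and let go. I then slid it by its handle between the rails and under the head to the stop, let go, and handed in. The clock was about 40 s, under the 51 s limit.

**Checks that agreed**
- The grip opening was 43.6 mm on the plate, and the carrier touched down on the ledge at the expected height.
- The handle push met the stop at x≈0.576 m, as predicted. A second push from behind with closed fingers met rigid resistance of about 17 N.
- In the last picture the handle had travelled 94.7 mm, against 95 nominal.

**Checks that disagreed or fell short**
- My first travel reading was 91 mm, because the colour box cut off the end of the handle. That is why I made the second push.
- Hand-picked triangulation of the ledge gave a height of 17–22 mm instead of 30 mm, so I relied on the contact force for the set-down.
- The handle reads about 2 mm left of the centre line, which would fit the play between the rails.
- The last top picture shows the other bench objects unmoved, but the arm hid part of the blue carrier. I never went near it, though I did not check its final position directly.

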